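# Push the row of tins home and latch it

## Task

With the fingertips, gently push the row of three food tins along the steel rail as one train, pushing on the last tin only, until the first tin is against the end stop and all three touch. Then, with a fingertip, push the swing latch fully shut across the rail behind the last tin. Do not grip, lift or tip any tin, do not touch the first two tins with the fingers, keep the row together, and leave the two bowls and the matchbox where they are.

Things in the scene. Friction and masses are not known exactly. Their poses are not given: they have to be found in the camera images.
- rail: Fixed steel channel on a wooden board (top z = 0.048) over the stove; place and yaw vary. 340 mm long on its x, 86 wide; origin at the centre of its underside, z up. Floor 4 mm thick; side walls 14 mm high over the underside, 80 apart inside. End stop: plate 42 mm high across the +x end, inner face at x = +0.160. The -x end is open. Latch pivot block outside the +y wall, 12 mm high.
- stop_face (a point): point on the inner face of the end stop, on the rail's centre line, 30 mm above the rail's underside (rail frame: x 0.160, y 0, z 0.030)
- tin_first: food tin standing upright on the rail floor, 75.4 mm in diameter, 58 mm high, about 0.25 kg (varies); the one nearest the end stop. Origin at the centre of its underside. At home against the stop its origin is at rail x = 0.122. It starts 45 to 90 mm short of that
- tin_middle: same kind of tin, touching the first one, on its -x side (rail frame)
- tin_last: same kind of tin, touching the middle one, at the open-end side of the row: the one to push. When the row is home its origin is at rail x = -0.029 and its back at x = -0.066; behind it is then room for the shut latch
- latch (a joint): swing latch angle, rad: 0 = shut (across the channel behind the home row, pointing to rail -y, hard stop), 1.57 = pointing to rail -x beside the channel, more = further outward; limit 2.1. Starts open at 1.65 to 2.0. At q the strap points from the pivot along (-sin q, -cos q) in rail x, y. Stays where left; about 1 N at mid strap turns it
- latch_pivot (a point): axis of the latch's pin (rail frame: x -0.078, y +0.054, z 0.0315 = mid height of the strap)
- latch_tip (a point): free end of the latch strap, 95 mm from the pin axis, at mid height. The strap is a flat steel bar on edge, 8 mm thick, its lower edge 21 mm and its upper edge 42 mm above the rail's underside, so it passes over the side walls; shut, it clears the home row by 8 mm
- small_bowl: bystander: small steel bowl, 73 mm wide, 36 mm high, on the board beside the rail on its -y side; origin at the centre of its underside
- tiny_bowl: bystander: smaller plastic bowl, 62 mm wide, 36 mm high, also on the rail's -y side (the two bowls may be swapped)
- matchbox: bystander: matchbox 36 x 53 x 15 mm lying on the board on the rail's +y side, near the end stop; origin at the centre of its underside

How it is judged (in metres and radians):
On the way, in this order (a step that is already met when the one before it is completed fails the run):
1. the row of three tins is home against the end stop while the latch is still open (x of tin_first in the frame of rail above 0.1183 m and distance between tin_first and tin_middle below 0.0795 m and distance between tin_middle and tin_last below 0.0795 m and y of tin_first in the frame of rail between -0.006 and 0.006 m and y of tin_middle in the frame of rail between -0.006 and 0.006 m and y of tin_last in the frame of rail between -0.006 and 0.006 m and z of each of tin_first, tin_middle, tin_last in the frame of rail below 0.008 m and value of joint latch above 1 rad), for 0.2 s.
2. the latch is swung shut behind the last tin (value of joint latch below 0.12 rad), for 0.2 s.
At the end, for the whole second after the job is handed in: The first tin stands within 4 mm of the end stop, neighbouring tins are within 4 mm of touching, all three stand upright on the rail floor, at rest; the latch is shut (below 0.12 rad); bowls and matchbox within 15 mm of where they were (x of tin_first in the frame of rail above 0.1183 m and distance between tin_first and tin_middle below 0.0795 m and distance between tin_middle and tin_last below 0.0795 m and y of tin_first in the frame of rail between -0.006 and 0.006 m and y of tin_middle in the frame of rail between -0.006 and 0.006 m and y of tin_last in the frame of rail between -0.006 and 0.006 m and z of each of tin_first, tin_middle, tin_last in the frame of rail below 0.008 m and value of joint latch below 0.12 rad and angle between each of tin_first, tin_middle, tin_last's own z axis and vertical below 0.1 rad and linear speed of each of tin_first, tin_middle, tin_last below 0.02 m/s and distance of each of small_bowl, tiny_bowl, matchbox from where it was at the start of the episode below 0.015 m).
It fails at once if a tin is lifted more than 10 mm off the rail floor or tipped by more than 0.25 rad (z of any of tin_first, tin_middle, tin_last in the frame of rail above 0.014 m or angle between any of tin_first, tin_middle, tin_last's own z axis and vertical above 0.25 rad).
It fails at once if the fingers touch the first or the middle tin (contact force between the fingers and tin_first above 1 N or contact force between the fingers and tin_middle above 1 N).
It fails at once if the row comes apart: a gap of more than 12 mm opens between neighbouring tins (distance between tin_first and tin_middle above 0.0875 m or distance between tin_middle and tin_last above 0.0875 m).
It fails at once if a tin is gripped (the fingers reach down on both sides of it), the last tin is rammed with more than 40 N, or a tin is knocked along faster than 0.4 m/s (contact force between the fingers and tin_last above 40 N or (horizontal distance between the grasp point and tin_first below 0.03 m and z of the grasp point in the frame of rail below 0.07 m) or (horizontal distance between the grasp point and tin_middle below 0.03 m and z of the grasp point in the frame of rail below 0.07 m) or (horizontal distance between the grasp point and tin_last below 0.03 m and z of the grasp point in the frame of rail below 0.07 m) or linear speed of any of tin_first, tin_middle, tin_last above 0.4 m/s).
It fails at once if a bowl or the matchbox is moved more than 15 mm (distance of any of small_bowl, tiny_bowl, matchbox from where it was at the start of the episode above 0.015 m).
It also fails if it takes over 58 s, if anything falls off the work surface, if the arm or the gripper's body presses on something with over 40 N, if the wrist force passes 120 N, or if a joint passes its speed limit or range.

## Robot

A 6-joint arm with a two-finger parallel gripper is mounted at the origin on a cart in front of the work surface, level with it; the furniture and walls round the work are solid. World frame = base frame: x ahead of the robot, y to its left, z up, the work surface at z = 0. Lengths are in m, angles in degrees, forces in N, time in s.
With the tool pointing down it reaches from about 0.35 to 0.875 m from the base axis. Payload 4.2 kg.
Tool frame: the origin (TCP) lies midway between the tips of the shut fingers; the grasp point (between the pads) lies 19 mm behind it; z points along the fingers, y is the line along which they close (so a half turn about z gives the same grasp; the last joint's range is limited). The gripper opens to 87 mm and grips with 3 to 60 N. Pads are 19 mm wide; open, the fingers measure 117 mm over their backs; the gripper's body (75 mm by 190 mm) begins 51 mm behind the grasp point.
Start: joints at [80.077, 22.042, 0.453, 0, -68.411, -14.817], TCP at [0.262, 0.568, 0.223] pointing down, gripper open.
Joint ranges: [-179.83, 179.83], [-69.29, 118.12], [-61.27, 80.66], [-181.25, 117.63], [-171.15, -9.14], [-177.46, 177.46]. Speed limits (degrees/s): [159.86, 159.86, 180, 180, 180, 180].

## Interface

Orientations are given as a 3x3 rotation matrix whose columns are the frame's x, y, z axes.
In Python, from workcell import arm gives the robot as it stands. The module is installed in compiled form; this text tells all that it offers.
- The arm moves only by the shell command python3 -m handwheel 'ROWS' [FORCE]. ROWS is JSON, a list of rows, each a list of 7 numbers: the finger opening in m, from 0 to 0.087, then the shift along the tool's x, y, z in m, then the turn, a rotation vector about the tool's x, y, z in rad. A call has 1 to 20 rows; each row is the pose to reach, as a shift and turn from the pose commanded when the call began, along the tool's axes at that moment; what a row does not reach only later rows make up. A row lasts 1/8 s, in which the tool goes at most 62.5 mm and 10.7 degrees, less where a joint would pass 70% of its speed; a pose out of reach is approached as far as the arm can. A call with a gripper value outside its range is refused whole. The fingers move at their own pace and stop on an object; FORCE is the grip in N (left out, the last holds). Time passes only in rows, so rows that repeat a pose let the fingers close. It gives the time, the measured TCP pose, the force, the opening and the grip force at its end, in the units of the state.
- arm.state(): the state, without advancing time (a new reading comes with each control period).
- arm.snapshot(name): name is "side" or "top"; returns a dict with "frame" (384x512x3 uint8, red, green, blue), "K" (3x3 intrinsics, pixels), "rvec" (rotation vector, rad) and "tvec" (3), from world to camera coordinates, as OpenCV has them. Camera axes: x right, y down, z forward; pixel columns grow to the right and rows downward; lengths in m; the calibration is good to about 2 mm. A picture is of the moment at which its call begins. There is no depth.
- arm.sign_off(): hands the job in; it is judged then, once.
The state is a dict: "time_s": time; "joint_positions": joint angles; "joint_vel": joint speeds; "joint_torque": joint torques, N m; "position": TCP position; "tool_rot": TCP orientation; "wrist_force": force on the tool from outside, world axes, zero at the start; "ft_torque": the same for the moment, N m; "gripper_width": opening from 0.0 (shut) to 1.0 (fully open); "finger_force": force on a finger pad.
Only numpy, scipy, OpenCV 4.12 (cv2) and the standard library are available. Lean on these libraries where they do the work, as an engineer would, in place of code of your own. Each camera call takes 0.05 s, during which the arm holds its last target. There are 200 camera calls.

## Working session

There is one attempt and no reset: what is moved stays moved. The work goes in short steps, Python scripts to look and compute and a shell command to move; the robot and the scene stay as the last step left them, time stands still between calls to the robot, and variables do not carry over. Pictures are saved under pics/ and viewed, at most 10 in all, crops included, and the job is handed in when it is done.

```bash
mkdir -p pics; python3 - <<'E'
from workcell import arm
import cv2,numpy as np,pickle
S=arm.state();print(S)
for n in("top","side"):
    s=arm.snapshot(n);pickle.dump(s,open(n+'0.pkl','wb'));cv2.imwrite(f'pics/{n}0.png',s['frame'][:,:,::-1])
    R=cv2.Rodrigues(s['rvec'])[0];print(n,s['K'],-R.T@np.ravel(s['tvec']))
E
```

```text
{'time_s': 0.0, 'joint_positions': array([ 8.00783402e+01,  2.20918229e+01,  3.80526240e-01, -2.99809044e-02,
       -6.84109805e+01, -1.48177664e+01]), 'joint_vel': array([ 0.0775854 , -0.05549598,  0.06811557,  0.02986009, -0.02516445,
        0.08033543]), 'joint_torque': array([-1.81020719e-04, -3.90667677e+01,  1.87407374e+01,  4.21975225e+00,
        1.09339046e-02, -1.93663777e-04]), 'position': array([0.26127242, 0.56711073, 0.22145095]), 'tool_rot': array([[ 9.08139645e-01, -4.18666536e-01, -8.46987089e-04],
       [-4.18667385e-01, -9.08137405e-01, -2.01833963e-03],
       [ 7.58306033e-05,  2.18754011e-03, -9.99997604e-01]]), 'wrist_force': array([-0.08412848,  0.09123217, -0.78310391]), 'ft_torque': array([ 0.00069552, -0.03231931,  0.01575484]), 'finger_force': 0.0, 'gripper_width': 1.0015881371329303}
top [[388.79891215   0.         252.27837054]
 [  0.         388.79891215 201.23779931]
 [  0.           0.           1.        ]] [0.51770303 0.03893806 0.93216509]
side [[427.11806293   0.         254.31495662]
 [  0.         427.11806293 187.39204621]
 [  0.           0.           1.        ]] [0.4561666  0.78061045 0.53665289]
```

View pics/top0.png

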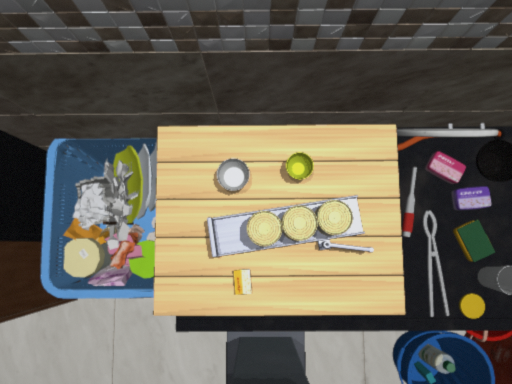

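View pics/side0.png

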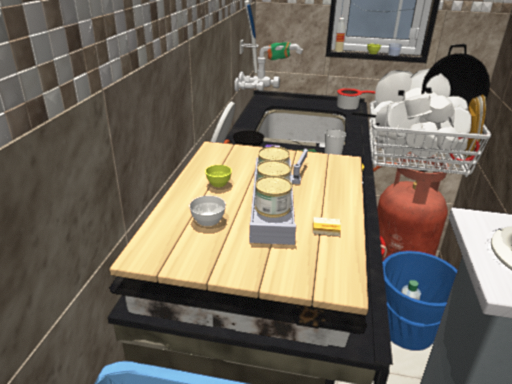

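Top view: the end stop is at about (212,236), tins at (264,229), (299,223), (334,217), and the latch runs from (323,244) to (372,250). I'll enlarge it to measure.

```bash
python3 - <<'E'
import pickle,cv2
f=pickle.load(open('top0.pkl','rb'))['frame'][:,:,::-1]
cv2.imwrite('pics/topcrop.png',cv2.resize(f[185:265,200:385],None,fx=4.3,fy=4.3,interpolation=cv2.INTER_CUBIC))
E
```

```text
(no output)
```

View pics/topcrop.png

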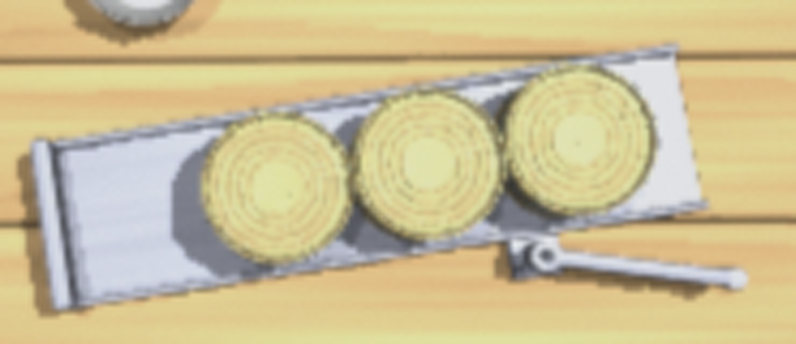

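The crop shows tin tops at (277,187), (428,163) and (579,139), and the stop's inner top edge from (50,140) to (73,306). The open-end wall corners are at (676,48) and (706,205), the pin at (545,256) and the latch tip at (742,279).

```bash
cat > h.py <<'E'
import cv2,numpy as np,pickle
from scipy.optimize import least_squares
def ray(s,uv,z):
    R=cv2.Rodrigues(s['rvec'])[0];t=np.ravel(s['tvec']);c=-R.T@t
    d=R.T@np.linalg.inv(s['K'])@[*uv,1];return c+d*(z-c[2])/d[2]
def crop(p,f=4.3,o=(200,185)): return [(p[i]+.5)/f-.5+o[i] for i in(0,1)]
E
python3 - <<'E'
from h import *
s=pickle.load(open('top0.pkl','rb'))
M=[((50,140),.09,(.160,-.043)),((73,306),.09,(.160,.043)),((676,48),.062,(-.170,-.043)),((706,205),.062,(-.170,.043)),((545,256),.09,(-.078,.054))]
W=np.array([ray(s,crop(p),z)[:2] for p,z,_ in M]);L=np.array([m[2] for m in M])
T=lambda q:np.array([[np.cos(q),-np.sin(q)],[np.sin(q),np.cos(q)]])
r=least_squares(lambda v:(L@T(v[2]).T+v[:2]-W).ravel(),[.5,.05,1.5])
v=r.x;print('rail',v,np.degrees(v[2]));print('res mm',(r.fun.reshape(-1,2)*1e3).round(1).tolist())
for n,p,z in[('t1',(277,187),.11),('t2',(428,163),.11),('t3',(579,139),.11),('tip',(740,279),.09)]:
    w=ray(s,crop(p),z)[:2];print(n,w,(w-v[:2])@T(v[2]))
pickle.dump(v,open('rail.pkl','wb'))
E
```

```text
rail [ 0.56152493 -0.02828848  1.71965364] 98.52889573995358
res mm [[0.9, 1.3], [-1.0, 0.5], [1.6, -0.6], [-1.4, -0.8], [-0.1, -0.4]]
t1 [0.55413856 0.02106583] [ 4.99039664e-02 -1.49644608e-05]
t2 [ 0.56546432 -0.05322319] [-0.02524321 -0.0001978 ]
t3 [ 0.57680907 -0.12763678] [-0.10051639 -0.00038095]
tip [ 0.50781505 -0.20975715] [-0.17149624  0.0800292 ]
```

```bash
cat >> h.py <<'E'
V=pickle.load(open('rail.pkl','rb')) if __import__('os').path.exists('rail.pkl') else None
def to(pts,yaw=None):
    "shift in tool axes (mm) from the measured pose to rail (x,y,z) points"
    from workcell import arm
    S=arm.state();R=S['tool_rot'];c,s=np.cos(V[2]),np.sin(V[2])
    Rr=np.array([[c,-s,0],[s,c,0],[0,0,1]]);o=np.array([V[0],V[1],.048])
    print('t',S['time_s'],'tcp rail mm',((S['position']-o)@Rr*1e3).round(1),'F rail',(S['wrist_force']@Rr).round(1),'w',round(S['gripper_width'],3))
    for p in pts:
        w=o+Rr@np.array(p);print(p,'world',w.round(3),'tool',((w-S['position'])@R*1e3).round(1))
    Rt=np.column_stack([-Rr[:,0],Rr[:,1],[0,0,-1]])
    print('turn',cv2.Rodrigues(R.T@Rt)[0].ravel().round(4))
E
python3 -c "
from h import *
to([(-.177,0,.150),(-.177,0,.018)])"
```

```text
t 0.1 tcp rail mm [633.4 208.6 173.6] F rail [1.  1.3 0.4] w 1.003
(-0.177, 0, 0.15) world [ 0.588 -0.203  0.198] tool [619.  563.   24.7]
(-0.177, 0, 0.018) world [ 0.588 -0.203  0.066] tool [619.  562.7 156.7]
turn [ 0.0017 -0.001   0.99  ]
```

```bash
python3 -m handwheel '[[0,0.044,0.040,0,0,0,0.07],[0,0.088,0.080,0,0,0,0.14],[0,0.132,0.120,0,0,0,0.21],[0,0.176,0.160,0,0,0,0.28],[0,0.220,0.200,0,0,0,0.35],[0,0.264,0.240,0,0,0,0.42],[0,0.308,0.280,0,0,0,0.49],[0,0.352,0.320,0,0,0,0.56],[0,0.396,0.360,0,0,0,0.63],[0,0.440,0.400,0,0,0,0.70],[0,0.484,0.440,0,0,0,0.77],[0,0.528,0.480,0.01,0,0,0.84],[0,0.572,0.520,0.02,0,0,0.91],[0,0.600,0.546,0.025,0,0,0.96],[0,0.612,0.557,0.025,0,0,0.98],[0,0.619,0.563,0.025,0,0,0.99],[0,0.619,0.563,0.025,0,0,0.99],[0,0.619,0.563,0.025,0,0,0.99]]' 20; python3 - <<'E'
from h import *
from workcell import arm
to([(-.177,0,.018)])
s=arm.snapshot('top');cv2.imwrite('pics/top1.png',cv2.resize(s['frame'][150:300,190:420,::-1],None,fx=3,fy=3))
E
```

```text
time_s: 2.35
position: [0.588, -0.2016, 0.1981]
tool_rot: [[0.15, -0.989, 0.001], [-0.989, -0.15, 0.0], [-0.0, -0.001, -1.0]]
wrist_force: [0.6, -0.2, -0.1]
gripper_width: 0.007
finger_force: 0.0
t 2.35 tcp rail mm [-175.4   -0.5  150.1] F rail [-0.3 -0.6 -0.1] w 0.007
(-0.177, 0, 0.018) world [ 0.588 -0.203  0.066] tool [  1.6   0.6 132.1]
turn [-0.0006  0.0001  0.0017]
```

View pics/top1.png

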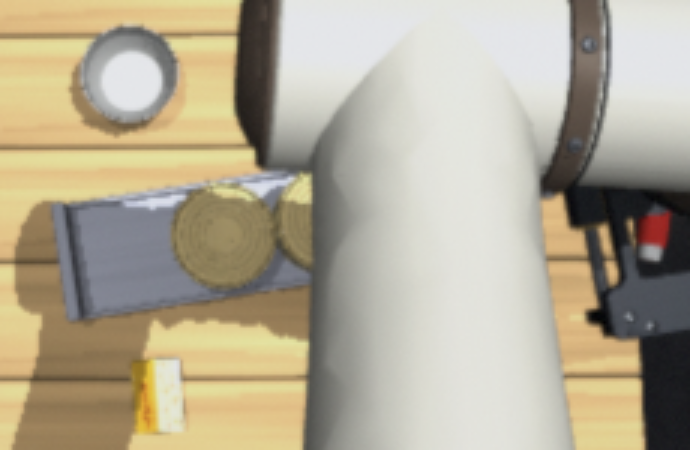

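The arm hides the last tin from above, but the first tin is unmoved at about (225,236) in the crop. Descending now, then checking with the side camera.

```bash
python3 -m handwheel '[[0,0.002,0,0.03,0,0,0],[0,0.002,0,0.06,0,0,0],[0,0.002,0,0.09,0,0,0],[0,0.002,0,0.115,0,0,0],[0,0.002,0,0.13,0,0,0],[0,0.002,0,0.132,0,0,0],[0,0.002,0,0.132,0,0,0]]'; python3 - <<'E'
from h import *
from workcell import arm
to([(-.148,0,.018),(-.077,0,.018)])
s=arm.snapshot('side');pickle.dump(s,open('side1.pkl','wb'));cv2.imwrite('pics/side1.png',cv2.resize(s['frame'][90:260,180:380,::-1],None,fx=3.5,fy=3.5))
E
```

```text
time_s: 3.28
position: [0.5891, -0.2047, 0.0665]
tool_rot: [[0.149, -0.989, 0.002], [-0.989, -0.149, -0.0], [0.001, -0.002, -1.0]]
wrist_force: [0.7, 0.6, -0.5]
gripper_width: 0.004
finger_force: 0.0
t 3.275 tcp rail mm [-178.5   -1.1   18.5] F rail [ 0.4 -0.8 -0.5] w 0.004
(-0.148, 0, 0.018) world [ 0.583 -0.175  0.066] tool [-30.5   1.1   0.5]
(-0.077, 0, 0.018) world [ 0.573 -0.104  0.066] tool [-101.5    1.1    0.4]
turn [-0.0016 -0.0007  0.0007]
```

View pics/side1.png

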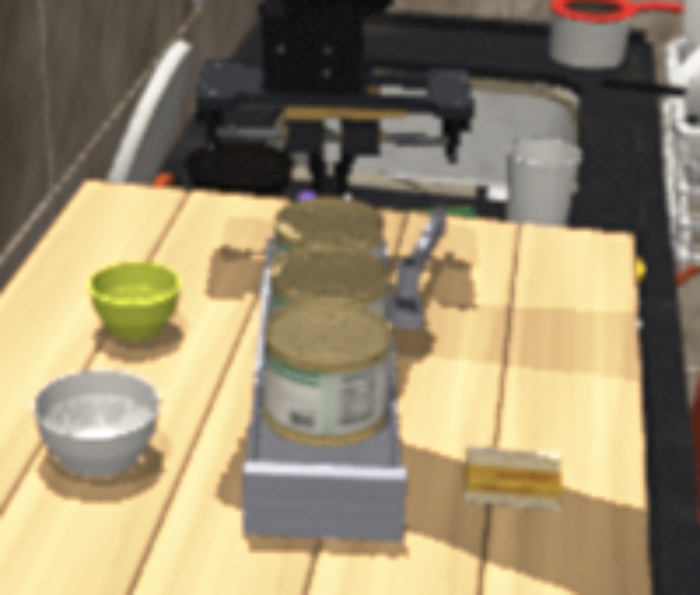

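The fingers are shut and centred behind the last tin (tin tops at about (330,335), (330,270) and (330,222) in the crop). Starting a slow push.

```bash
python3 -m handwheel '[[0,-0.008,0.001,0,0,0,0],[0,-0.016,0.001,0,0,0,0],[0,-0.021,0.001,0,0,0,0],[0,-0.024,0.001,0,0,0,0],[0,-0.027,0.001,0,0,0,0],[0,-0.030,0.001,0,0,0,0],[0,-0.033,0.001,0,0,0,0],[0,-0.036,0.001,0,0,0,0],[0,-0.040,0.001,0,0,0,0],[0,-0.044,0.001,0,0,0,0],[0,-0.048,0.001,0,0,0,0],[0,-0.052,0.001,0,0,0,0],[0,-0.056,0.001,0,0,0,0],[0,-0.060,0.001,0,0,0,0],[0,-0.064,0.001,0,0,0,0],[0,-0.068,0.001,0,0,0,0],[0,-0.072,0.001,0,0,0,0],[0,-0.076,0.001,0,0,0,0]]'; python3 - <<'E'
from h import *
to([(-.077,0,.018)])
E
python3 -m handwheel '[[0,-0.003,0,0,0,0,0],[0,-0.006,0,0,0,0,0],[0,-0.009,0,0,0,0,0],[0,-0.012,0,0,0,0,0],[0,-0.015,0,0,0,0,0],[0,-0.017,0,0,0,0,0],[0,-0.017,0,0,0,0,0]]'; python3 - <<'E'
from h import *
from workcell import arm
to([(-.077,0,.018)])
s=arm.snapshot('side');pickle.dump(s,open('side2.pkl','wb'));cv2.imwrite('pics/side2.png',cv2.resize(s['frame'][90:260,180:380,::-1],None,fx=3.5,fy=3.5))
E
```

```text
time_s: 5.58
position: [0.576, -0.1295, 0.0656]
tool_rot: [[0.148, -0.989, -0.0], [-0.989, -0.148, -0.0], [-0.0, 0.0, -1.0]]
wrist_force: [0.9, -4.1, -1.6]
gripper_width: 0.007
finger_force: 2.1
t 5.575 tcp rail mm [-102.2    0.7   17.6] F rail [-4.2 -0.2 -1.6] w 0.007
(-0.077, 0, 0.018) world [ 0.573 -0.104  0.066] tool [-25.2  -0.7  -0.4]
turn [0.0001 0.     0.0002]
time_s: 6.45
position: [0.5735, -0.1125, 0.0655]
tool_rot: [[0.149, -0.989, -0.0], [-0.989, -0.149, 0.0], [-0.0, 0.0, -1.0]]
wrist_force: [0.1, -1.9, 0.4]
gripper_width: 0.003
finger_force: 1.1
t 6.45 tcp rail mm [-85.1   0.6  17.5] F rail [-1.9  0.2  0.4] w 0.003
(-0.077, 0, 0.018) world [ 0.573 -0.104  0.066] tool [-8.1 -0.6 -0.5]
turn [0.0001 0.0004 0.0002]
```

View pics/side2.png

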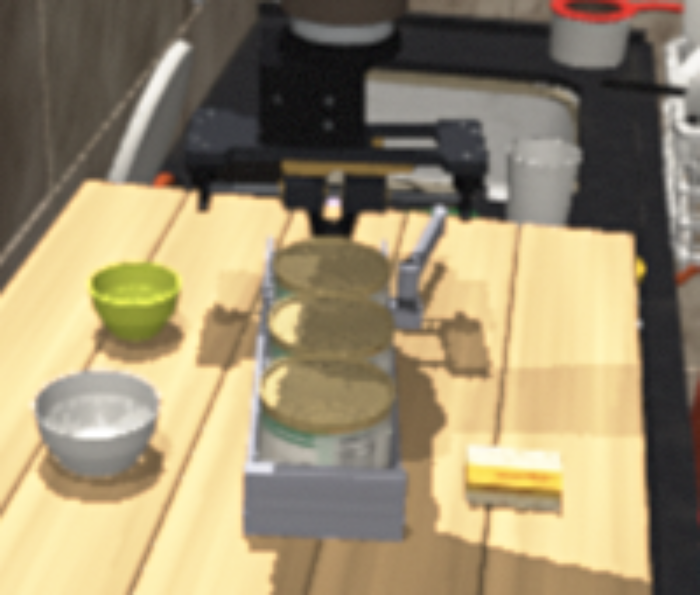

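The row is moving as one train, with the first tin at about (328,395) in the crop and about 8 mm to go. I'll close the rest while watching the force.

```bash
python3 -m handwheel '[[0,-0.002,0,0,0,0,0],[0,-0.004,0,0,0,0,0],[0,-0.005,0,0,0,0,0],[0,-0.006,0,0,0,0,0],[0,-0.006,0,0,0,0,0]]' | grep -E 'pos|force'
python3 -m handwheel '[[0,-0.001,0,0,0,0,0],[0,-0.001,0,0,0,0,0]]'| grep -E 'pos|force'
python3 -m handwheel '[[0,-0.001,0,0,0,0,0],[0,-0.001,0,0,0,0,0]]'| grep -E 'pos|force'; python3 -c "
from h import *
to([])"
```

```text
position: [0.5727, -0.1069, 0.0655]
wrist_force: [0.3, -3.4, 0.2]
finger_force: 1.7
position: [0.5725, -0.1059, 0.0655]
wrist_force: [-0.0, -4.5, -0.9]
finger_force: 1.8
position: [0.5724, -0.1049, 0.0655]
wrist_force: [1.0, -4.1, -0.5]
finger_force: 1.8
t 7.625 tcp rail mm [-77.4   0.6  17.5] F rail [-4.2 -0.4 -0.5] w 0.004
turn [0.     0.     0.0002]
```

```bash
for i in 1; do
python3 -m handwheel '[[0,-0.001,0,0,0,0,0],[0,-0.001,0,0,0,0,0]]' | grep -E 'pos|force'
python3 -m handwheel '[[0,-0.001,0,0,0,0,0],[0,-0.001,0,0,0,0,0]]'| grep -E 'pos|force'; done; python3 -c "
from h import *
to([])"
```

```text
position: [0.5722, -0.1039, 0.0655]
wrist_force: [0.3, -3.8, -0.7]
finger_force: 1.8
position: [0.5722, -0.1034, 0.0656]
wrist_force: [0.9, -5.3, -1.4]
finger_force: 2.9
t 8.125 tcp rail mm [-75.9   0.6  17.6] F rail [-5.4 -0.1 -1.4] w 0.003
turn [ 0.0001 -0.0006  0.0003]
```

```bash

python3 -m handwheel '[[0,-0.001,0,0,0,0,0],[0,-0.001,0,0,0,0,0]]' | grep -E 'pos|force'
python3 -m handwheel '[[0,-0.001,0,0,0,0,0],[0,-0.001,0,0,0,0,0],[0,-0.001,0,0,0,0,0]]'| grep -E 'pos|force'; python3 - <<'E'
from h import *
from workcell import arm
to([(-.11,0,.018)])
s=arm.snapshot('side');cv2.imwrite('pics/side3.png',cv2.resize(s['frame'][130:250,220:320,::-1],None,fx=5,fy=5))
E
```

```text
position: [0.5721, -0.1033, 0.0656]
wrist_force: [1.3, -8.8, -1.6]
finger_force: 4.7
position: [0.572, -0.1033, 0.0657]
wrist_force: [1.8, -14.0, -2.4]
finger_force: 6.5
t 8.75 tcp rail mm [-75.7   0.7  17.7] F rail [-14.2   0.3  -2.4] w 0.009
(-0.11, 0, 0.018) world [ 0.578 -0.137  0.066] tool [34.3 -0.7 -0.2]
turn [ 0.0002 -0.0027  0.0001]
```

View pics/side3.png

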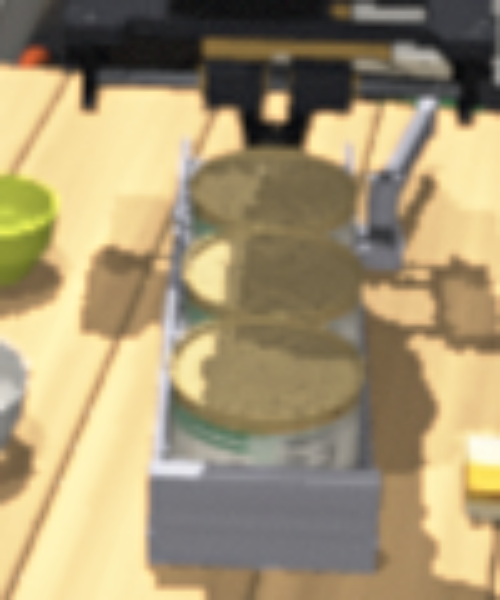

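The row is home: the TCP stalled at rail x = -75.7 mm, exactly the expected value, and the force rose to 14 N. Next I back off, lift over the latch and come down on its outer side.

```bash

python3 -m handwheel '[[0,0.002,0,0,0,0,0],[0,0.004,0,0,0,0,0],[0,0.012,0,0,0,0,0],[0,0.030,0,0,0,0,0],[0,0.055,0,0,0,0,0],[0,0.076,0,-0.02,0,0,0],[0,0.076,0,-0.055,0,0,0],[0,0.076,0.03,-0.075,0,0,0],[0,0.076,0.075,-0.075,0,0,0],[0,0.076,0.114,-0.065,0,0,0],[0,0.076,0.114,-0.03,0,0,0],[0,0.076,0.114,-0.007,0,0,0],[0,0.076,0.114,-0.007,0,0,0]]' | grep -E 'pos|force'
python3 - <<'E'
from h import *
from workcell import arm
L=[]
for q in [1.84,1.6,1.35,1.1,.85,.6,.4,.2,.08,0,-.03]:
    d=np.array([-np.sin(q),-np.cos(q)]);n=np.array([np.cos(q),-np.sin(q)])
    c=np.array([-.078,.054])+.068*d-n*(.004+.0095*abs(n[0])+.015*abs(n[1]))
    L.append((round(c[0],4),round(c[1],4),.025))
to(L)
s=arm.snapshot('side');cv2.imwrite('pics/side4.png',cv2.resize(s['frame'][90:260,180:380,::-1],None,fx=3.5,fy=3.5))
E
```

```text
position: [0.469, -0.1936, 0.0712]
wrist_force: [0.7, -0.5, 0.5]
finger_force: 0.0
t 10.425 tcp rail mm [-149.8  116.    23.2] F rail [-0.6 -0.6  0.5] w 0.006
(np.float64(-0.138), np.float64(0.0923), 0.025) world [ 0.491 -0.178  0.073] tool [-11.8 -23.7  -1.9]
(np.float64(-0.1454), np.float64(0.0752), 0.025) world [ 0.509 -0.183  0.073] tool [ -4.4 -40.8  -1.9]
(np.float64(-0.1489), np.float64(0.0593), 0.025) world [ 0.525 -0.184  0.073] tool [ -0.9 -56.7  -2. ]
(np.float64(-0.1484), np.float64(0.0425), 0.025) world [ 0.542 -0.181  0.073] tool [ -1.4 -73.5  -2.1]
(np.float64(-0.1433), np.float64(0.0253), 0.025) world [ 0.558 -0.174  0.073] tool [ -6.5 -90.7  -2.1]
(np.float64(-0.1332), np.float64(0.0093), 0.025) world [ 0.572 -0.161  0.073] tool [ -16.7 -106.7   -2.2]
(np.float64(-0.1216), np.float64(-0.0014), 0.025) world [ 0.581 -0.148  0.073] tool [ -28.3 -117.3   -2.2]
(np.float64(-0.1075), np.float64(-0.0094), 0.025) world [ 0.587 -0.133  0.073] tool [ -42.4 -125.3   -2.2]
(np.float64(-0.0981), np.float64(-0.0126), 0.025) world [ 0.589 -0.123  0.073] tool [ -51.8 -128.5   -2.2]
(np.float64(-0.0915), np.float64(-0.014), 0.025) world [ 0.589 -0.117  0.073] tool [ -58.4 -129.9   -2.2]
(np.float64(-0.0899), np.float64(-0.0144), 0.025) world [ 0.589 -0.115  0.073] tool [ -60.  -130.3   -2.2]
turn [ 0.0038  0.0011 -0.0008]
```

View pics/side4.png

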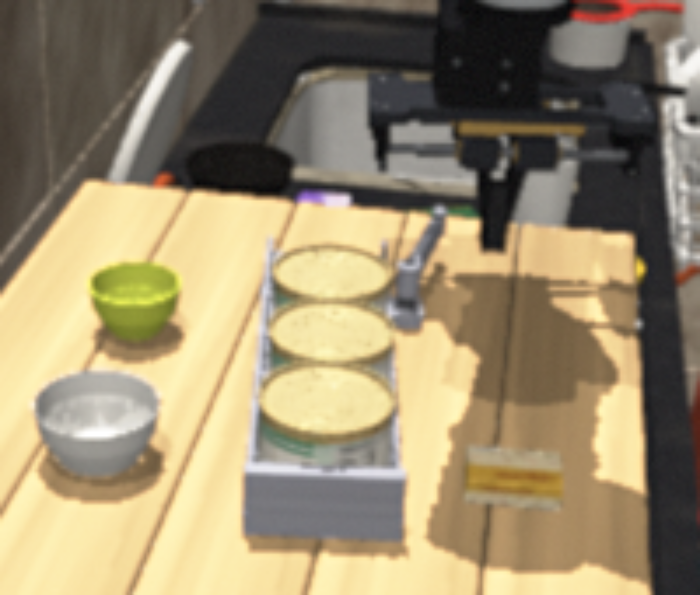

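The fingertip is outside the latch strap (strap tip at about (438,212), finger at (493,240) in the crop). Now I swing the latch along the arc.

```bash

python3 -m handwheel '[[0,-0.006,-0.012,-0.002,0,0,0],[0,-0.010,-0.022,-0.002,0,0,0],[0,-0.007,-0.032,-0.002,0,0,0],[0,-0.004,-0.041,-0.002,0,0,0],[0,-0.002,-0.049,-0.002,0,0,0],[0,-0.001,-0.057,-0.002,0,0,0],[0,-0.001,-0.065,-0.002,0,0,0],[0,-0.0015,-0.0735,-0.002,0,0,0],[0,-0.0035,-0.082,-0.002,0,0,0],[0,-0.0065,-0.091,-0.002,0,0,0],[0,-0.0115,-0.099,-0.002,0,0,0],[0,-0.017,-0.107,-0.002,0,0,0],[0,-0.0225,-0.112,-0.002,0,0,0],[0,-0.0285,-0.117,-0.002,0,0,0],[0,-0.0355,-0.121,-0.002,0,0,0],[0,-0.0425,-0.125,-0.002,0,0,0],[0,-0.048,-0.127,-0.002,0,0,0],[0,-0.052,-0.1285,-0.002,0,0,0],[0,-0.055,-0.129,-0.002,0,0,0],[0,-0.055,-0.129,-0.002,0,0,0]]' | grep -E 'pos|force'
python3 -m handwheel '[[0,-0.002,0,0,0,0,0],[0,-0.0035,0,0,0,0,0],[0,-0.0035,0,0,0,0,0]]' | grep -E 'pos|force'
python3 -c "
from h import *
to([(-.09,-.014,.025)])"
```

```text
position: [0.59, -0.1193, 0.0747]
wrist_force: [-0.4, 0.4, 0.3]
finger_force: 0.0
position: [0.5898, -0.1176, 0.0747]
wrist_force: [1.8, -6.3, -1.5]
finger_force: 3.2
t 13.35 tcp rail mm [-92.5 -14.7  26.7] F rail [-6.5 -0.8 -1.5] w 0.004
(-0.09, -0.014, 0.025) world [ 0.589 -0.115  0.073] tool [-2.5  0.7  1.7]
turn [-0.0008 -0.002   0.0002]
```

```bash

python3 -m handwheel '[[0,-0.001,0,0,0,0,0],[0,-0.0015,0,0,0,0,0],[0,-0.0015,0,0,0,0,0]]' | grep -E 'pos|force'
python3 -m handwheel '[[0,0.004,0,0,0,0,0],[0,0.02,0,0,0,0,0],[0,0.05,0,0,0,0,0],[0,0.09,0,-0.02,0,0,0],[0,0.11,0,-0.06,0,0,0],[0,0.15,0,-0.10,0,0,0],[0,0.20,0,-0.13,0,0,0],[0,0.26,0,-0.13,0,0,0],[0,0.26,0,-0.13,0,0,0],[0,0.26,0,-0.13,0,0,0]]' | grep -E 'pos|force'
python3 - <<'E'
from h import *
from workcell import arm
s=arm.snapshot('top');pickle.dump(s,open('top2.pkl','wb'));cv2.imwrite('pics/top2.png',cv2.resize(s['frame'][145:300,200:385,::-1],None,fx=4,fy=3.8709677,interpolation=cv2.INTER_CUBIC))
E
```

```text
position: [0.5898, -0.1174, 0.0748]
wrist_force: [1.1, -10.6, -3.1]
finger_force: 5.6
position: [0.6271, -0.372, 0.2036]
wrist_force: [-0.9, -0.1, 0.4]
finger_force: 0.0
```

View pics/top2.png

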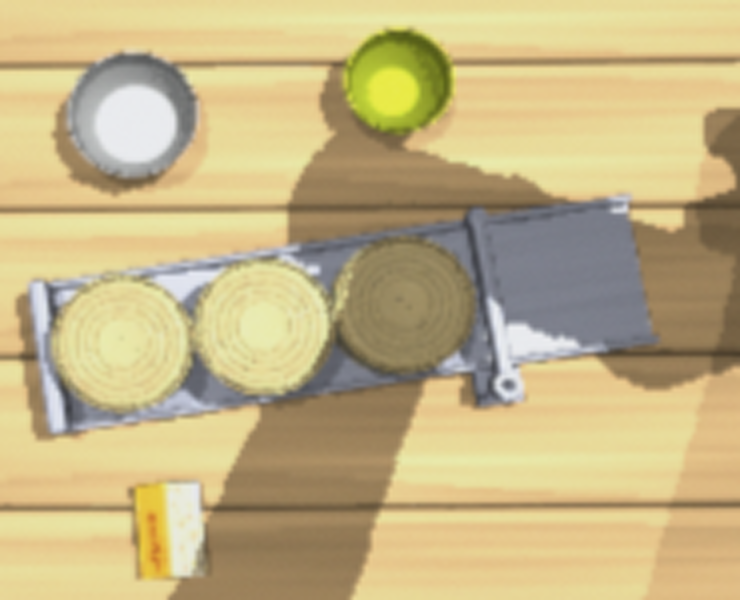

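Tin centres are at (121,343), (263,327) and (405,303), the pin at (507,385) and the latch tip at (477,216). The first tin touches the stop, and the bowls and matchbox haven't moved.

```bash
python3 - <<'E'
from h import *
s=pickle.load(open('top2.pkl','rb'));c,n=np.cos(V[2]),np.sin(V[2]);T=np.array([[c,-n],[n,c]])
for p,z in[((121,343),.11),((263,327),.11),((405,303),.11),((507,385),.09),((477,216),.09)]:
    uv=[(p[0]+.5)/4-.5+200,(p[1]+.5)/3.871-.5+145];print((ray(s,uv,z)[:2]-V[:2])@T)
E
```

```text
[ 0.12279167 -0.00045587]
[0.04744127 0.00250027]
[-0.02870325  0.00115634]
[-0.07763099  0.05372702]
[-0.07807645 -0.04183342]
```

Measured from the picture, the tins are at rail x = 0.123, 0.047 and -0.029, and the latch angle is about 0.00 rad. That matches the home and shut positions, so I'm handing in.

```bash
python3 -c "
from workcell import arm
print(arm.sign_off())"
```

```text
the job is handed in; nothing more can be done
None
```

The job is handed in: in the last camera check the three tins were touching with the first against the end stop, the latch was fully shut, and the bowls and matchbox looked unmoved; sign-off returned no verdict.

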